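# Clear a jam of sample jars in a gravity-feed rack and fetch the blue one

### The arm

A 7-joint arm with a two-finger parallel gripper is mounted at the origin on the work surface. World frame = base frame: x ahead of the robot, y to its left, z up, the work surface at z = 0. Lengths are in m, angles in rad, forces in N, time in s.
With the tool pointing down it reaches from about 0.375 to 0.925 m from the base axis. Payload 3.1 kg.
Tool frame: the origin (TCP) lies between the finger pads; the fingertips stand 17 mm ahead of it and the grasp point (between the pads) lies 2 mm behind it; z points along the fingers, y is the direction in which the jaws open and shut (so a half turn about z gives the same grasp; the last joint's range is limited). The gripper opens to 85 mm and grips with 20 to 120 N. Pads are 22 mm wide; open, the fingers measure 114 mm over their backs; the gripper's body (76 mm by 85 mm) begins 54 mm behind the grasp point. The pads swing forward as they close: fully open they stand 13 mm farther back than shut.
Start: joints at [-1.314, 0.383, 0.044, 1.598, -0.018, 1.161, -0.05], TCP at [0.226, 0.61, 0.248] pointing down, gripper open.
Joint ranges: [-2.61, 2.61], [-0.41, 2.15], [-1.48, 1.57], [0, 2.5], [-1.57, 4.71], [0.05, 1.97], [-2.85, 2.85]. Speed limits (rad/s): [2.79, 2.79, 3.14, 3.14, 3.14, 3.14, 3.14].

### API

Orientations are given as a unit quaternion [x, y, z, w].
In Python, from cell import env gives the robot as it stands.
- The arm moves only by the shell command python3 -m jog 'ROWS' [FORCE]. ROWS is JSON, a list of rows, each a list of 5 numbers: the finger opening in m, from 0 to 0.0854, then the shift along the world's x, y, z in m, then the turn about the world's z in degrees. In form: [[jaw, x, y, z, twist], ...]. A call has 1 to 10 rows; each row is the pose to reach, as a shift and turn from the pose commanded when the call began; what a row does not reach only later rows make up. A row lasts 1/10 s, in which the tool goes at most 50 mm and 8.59 degrees, less where a joint would pass 70% of its speed; a pose out of reach is approached as far as the arm can. A call with a gripper value outside its range is refused whole. The fingers move at their own pace and stop on an object; FORCE is the grip in N (left out, the last holds). Time passes only in rows, so rows that repeat a pose let the fingers close. It gives the time, the measured TCP pose, the force and the opening at its end, in the units of the state.
- env.sense(): the state, without advancing time (a new reading comes with each control period).
- env.read_camera(name): name is "scene" or "top" or "wrist"; returns the picture (400x640x3 uint8, red, green, blue); there is no depth.
- env.camera_model(name): a dict with "camera_matrix" (3x3 intrinsics, pixels), "k1" (the pictures are not rectified: a ray, as slopes to the right and down, at radius r is drawn at 1 + k1 r^2 times it, then the intrinsics apply), "extrinsics" (4x4, takes a point from world to camera coordinates); the wrist camera has in their place "hand_eye" (4x4, takes a point from camera to tool coordinates, whose origin is the TCP and whose axes are the flange's). Camera axes: x right, y down, z forward; pixel columns grow to the right and rows downward; lengths in m; the calibration is good to about 2 mm. A picture is of the moment at which its call begins: read the wrist's pose just before it. camera_model takes no time and is no camera call.
- env.close_job(): hands the job in, once; it reports no verdict.
The state is a dict: "t": time; "q": joint angles; "qd": joint speeds; "joint_efforts": joint torques, N m; "tool_pos": TCP position; "ee_rot": TCP orientation; "force": force on the tool from outside, world axes, zero at the start; "torque": the same for the moment, N m; "grip_width": finger opening in m.
Only numpy, scipy, OpenCV 4.12 (cv2) and the standard library are available. Lean on these libraries where they do the work, as an engineer would, in place of code of your own. Each camera call takes 0.05 s, during which the arm holds its last target.

### The job

The blue- and orange-lidded jars have jammed side by side under the edge of the clear cover, where the two lanes of the gravity chute merge: nudge the orange one back up its own lane and keep it back long enough for the blue jar to come down first and the rest to follow in single file. Then take the blue jar from the front stop and set it down gently, standing on the floor of the blue spill tray; the other two shall end up standing one behind the other at the chute's front stop. Keep all jars upright and leave the other things on the bench and in the tray where they are.

Things in the scene. Friction and masses are not known exactly. Their poses are not given: they have to be found in the camera images.
- rack: Fixed aluminium gravity-feed chute for jars, 310 mm long. Origin on the bench under the throat, mid-width; x level, pointing uphill (roughly to the robot's left), y across the lanes (roughly towards the robot), z up. Its slick white bed is one plane rising 20 degrees towards +x, 85 mm above the bench at the throat; jars glide down it by themselves (friction about 0.15) and stand tilted with it.
- throat (a point): Point on the bed, on the centre line: 0 of the bed scale (mm along the bed, uphill positive) used below. From here down to the clear front stop plate (inner face at -130, 40 mm above the bed) runs the single pick lane, 68 mm wide inside. From 0 to +28 the side guides widen at 45 degrees to two loading lanes, each 60 mm wide, up to +175. Side guides: 8 mm thick, 28 mm above the bed.
- divider_tip (a point): Point on the bed at +48 on the centre line, where the 4 mm thick, 35 mm high divider between the two loading lanes begins; it runs uphill from here.
- cover_edge (a point): Middle of the front edge (blue strip, 12 mm level distance uphill of the throat) of a level clear dust cover, on its underside, 245 mm above the bench. It is 170 mm wide, 158 mm long, on thin posts 76 mm to either side, 50 and 150 mm uphill of the throat. An upright tool cannot push a jar back past it; a tool leaning back some 40 degrees, fingertips uphill, fits in under it.
- bay (a point): Point on the bed at -103, the first place of the pick lane: the underside centre of a jar that stands against the front stop. Freed jars need about 1 s to run down to it. In the lane they may stand up to 7 mm to either side.
- second (a point): Point on the bed at -49.5, the second place of the pick lane: underside centre of a jar standing right behind the first.
- jar_blue: White plastic sample jar, 54 mm in diameter and 70 mm tall, with a blue screw lid (53 mm in diameter, the top 20 mm) and a blue band; 120 to 190 g. Origin at the centre of the underside, z along the jar. At the start jammed at about +32, 27 mm to one side of the centre line (either may be drawn), against the orange one level with it on the other side; each rests on its 45-degree guide.
- jar_orange: Blocking jar, orange lid and band, size and shape as jar_blue (origin and axes likewise). The blue one comes free once this is pushed some 45 mm up along the bed, by a shut gripper's tips above the side guides and a little (about 8 mm) to the outer side of the jar's middle, so that the throat stays open. Let go before the other lane is empty, it may jam again.
- jar_green: Third jar, green lid and band, size and shape as jar_blue (origin and axes likewise). At the start it waits right behind whichever of the two jammed jars is in the lane on the +y side of the rack.
- tray: Blue plastic spill tray, 220 mm (x) by 160 mm (y), rim 22 mm high, walls and floor 5 mm thick, fixed. Origin at the centre of its underside, z up. A beaker stands in its +x half; the -x half is free (a good place: 45 mm from the centre towards -x). It stands at the robot's left or right, beyond either end of the rack.
- gel_tank: Bystander, fixed: clear gel electrophoresis tank with blue rim, 228 x 142 mm, 90 mm high, at the other end of the rack. Origin at the centre of its underside.
- beaker: Bystander in the tray: glass beaker, 66 mm in diameter, 75 mm high. Origin at the centre of its underside.
- spare_jar: Bystander: jar with black lid and white band standing on the bench in front of the rack, same size as the others. Origin at the centre of its underside.
- petri_stack: Bystander: stack of four clear Petri dishes, 92 mm in diameter, 58 mm high. Origin at the centre of its underside.
- casting_tray: Bystander: clear gel casting tray with a blue comb across it, 85 x 85 x 32 mm. Origin at the centre of its underside.
Things that resemble listed ones, but are neither listed nor needed, are in the scene too. What is shaped like the jar_blue but purple or yellow is not meant.

How it is judged:
On the way, in this order (a step that is already met when the one before it is completed fails the run):
1. the orange jar has been nudged back up its lane, out of the merge (distance between jar_orange and bay above 0.143 m and distance between jar_blue and bay above 0.03 m), for 0.1 s.
2. the blue jar has run down first and stands at rest against the front stop (distance between jar_blue and bay below 0.015 m and linear speed of jar_blue below 0.03 m/s), for 0.2 s.
At the end, for the whole second after the job is handed in: The blue jar stands upright on the tray's floor, released and at rest; the orange and green jars stand at rest in the pick lane in single file, one against the front stop (within 15 mm) and the other right behind it (within 18 mm), in either order (x of jar_blue in the frame of tray between -0.085 and 0.085 m and y of jar_blue in the frame of tray between -0.055 and 0.055 m and z of jar_blue in the frame of tray below 0.009 m and angle between jar_blue's own z axis and vertical below 0.06 rad and linear speed of each of jar_blue, jar_orange, jar_green below 0.02 m/s and ((distance between jar_orange and bay below 0.015 m and distance between jar_green and second below 0.018 m) or (distance between jar_green and bay below 0.015 m and distance between jar_orange and second below 0.018 m)) and angle between each of jar_orange, jar_green's own z axis and vertical below 0.42 rad); the robot touches nothing.
It fails at once if a jar of the rack is tipped over (leans more than 43 degrees) (angle between any of jar_blue, jar_orange, jar_green's own z axis and vertical above 0.75 rad).
It fails at once if the blue jar is dropped into the tray instead of being set down (z of jar_blue in the frame of tray below 0.05 m and horizontal distance between jar_blue and tray below 0.13 m and linear speed of jar_blue above 0.7 m/s).
It fails at once if another thing on the bench or in the tray is pushed more than 25 mm or knocked over (distance of any of beaker, casting_tray, spare_jar, petri_stack from where it was at the start of the episode above 0.025 m or angle between any of beaker, casting_tray, spare_jar, petri_stack's own z axis and vertical above 0.5 rad).
It also fails if it takes over 61 s, if anything falls off the work surface, if the arm or the gripper's body presses on something with over 40 N, if the wrist force passes 120 N, or if a joint passes its speed limit or range.

## Working session

There is one attempt and no reset: what is moved stays moved. The work goes in short steps, Python scripts to look and compute and a shell command to move; the robot and the scene stay as the last step left them, time stands still between calls to the robot, and variables do not carry over. Pictures are saved under pics/ and viewed, and the job is handed in when it is done.

```bash
mkdir -p pics; ls; python3 - <<'E'
from cell import env
import cv2
s=env.sense();print({k:(v if not hasattr(v,'round') else v) for k,v in s.items()})
for n in("scene","top","wrist"):
    cv2.imwrite(f"pics/{n}0.png",env.read_camera(n)[:,:,::-1]);print(n,env.camera_model(n))
E
```

```text
pics
{'t': 0.0, 'q': array([-1.31383032,  0.38386546,  0.04382456,  1.59961325, -0.01791017,
        1.16120445, -0.0499277 ]), 'qd': array([-0.00032242,  0.00077756, -0.0010019 ,  0.00042723, -0.00091094,
       -0.00116827,  0.0006508 ]), 'joint_efforts': array([-3.15502148e-04, -4.33456814e+01,  1.02429394e+00, -2.49516821e+01,
        1.05215883e-02,  1.12628873e-02,  3.89372161e-06]), 'tool_pos': array([0.22546792, 0.60866094, 0.24684909]), 'ee_rot': array([ 1.76426491e-01,  9.84312894e-01, -1.33807104e-03, -1.72014887e-04]), 'force': array([-0.77375109,  0.84887593, -0.00430061]), 'torque': array([ 0.04877287, -0.02135874, -0.02185515]), 'grip_width': 0.08557268481860397}
scene {'camera_matrix': array([[477.97531587,   0.        , 318.35969741],
       [  0.        , 477.97531587, 198.99667127],
       [  0.        ,   0.        ,   1.        ]]), 'k1': -0.06015474304270772, 'extrinsics': array([[ 0.74528653,  0.66671553,  0.00619592, -0.46368414],
       [ 0.48636157, -0.53727477, -0.68904879, -0.17407195],
       [-0.45607062,  0.51655224, -0.72468846,  1.47160238],
       [ 
[... 475 characters left out ...]
0055e-03, -9.84301362e-01,
         1.17243310e+00],
       [ 0.00000000e+00,  0.00000000e+00,  0.00000000e+00,
         1.00000000e+00]])}
wrist {'camera_matrix': array([[356.67924352,   0.        , 322.05745772],
       [  0.        , 356.67924352, 204.58310866],
       [  0.        ,   0.        ,   1.        ]]), 'k1': -0.06474513385907278, 'hand_eye': array([[ 2.06903959e-04, -9.49931155e-01, -3.12459209e-01,
         8.02019382e-02],
       [ 9.99999793e-01,  6.43227784e-06,  6.42623707e-04,
         2.05847773e-04],
       [-6.08438456e-04, -3.12459277e-01,  9.49930961e-01,
        -1.24007445e-01],
       [ 0.00000000e+00,  0.00000000e+00,  0.00000000e+00,
         1.00000000e+00]])}
```

View pics/scene0.png

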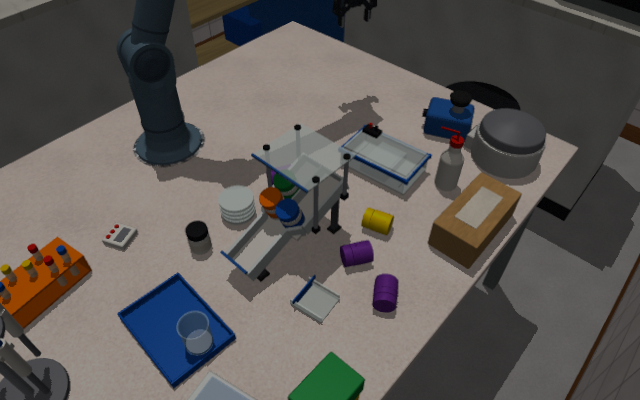

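View pics/top0.png

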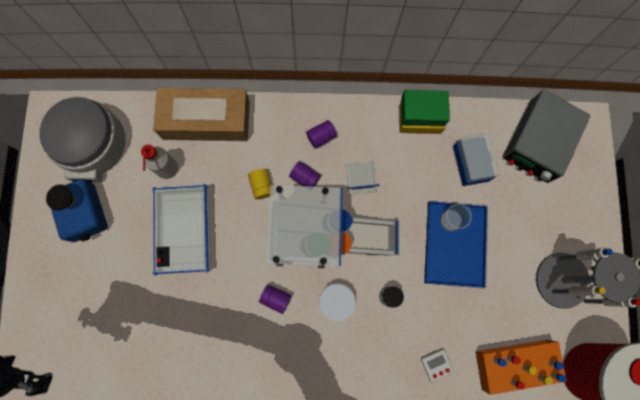

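View pics/wrist0.png

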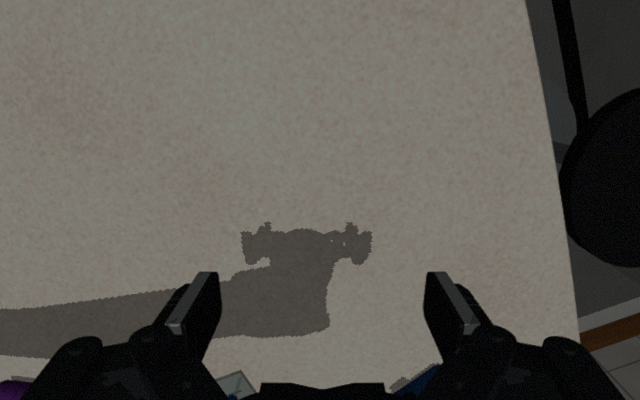

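```bash
cat > h.py <<'E'
import numpy as np,cv2
from cell import env
def unp(n,u,v,z,tp=None,R=None):
    m=env.camera_model(n);K=m["camera_matrix"];d=np.array([m["k1"],0,0,0,0.])
    p=cv2.undistortPoints(np.array([[[u,v]]],float),K,d)[0,0]
    E=m["extrinsics"];Rc=E[:3,:3];c=-Rc.T@E[:3,3];r=Rc.T@np.array([p[0],p[1],1])
    return c+r*(z-c[2])/r[2]
def proj(n,P):
    m=env.camera_model(n);E=m["extrinsics"]
    q,_=cv2.projectPoints(np.atleast_2d(P).astype(float),cv2.Rodrigues(E[:3,:3])[0],E[:3,3],m["camera_matrix"],np.array([m["k1"],0,0,0,0.]))
    return q[:,0]
def rack(p):  # pose param x,y,yaw -> function rack coords->world
    x,y,a=p;c,s=np.cos(a),np.sin(a);R=np.array([[c,-s,0],[s,c,0],[0,0,1]])
    return lambda P:np.atleast_2d(P)@R.T+np.array([x,y,0])
C,S=np.cos(np.radians(20)),np.sin(np.radians(20))
def bed(s,y,h=0): return np.array([s*C-h*S,y,.085+s*S+h*C])
E
python3 - <<'E'
import cv2
t=cv2.imread('pics/top0.png');s=cv2.imread('pics/scene0.png')
cv2.imwrite('pics/tc.png',cv2.resize(t[165:285,255:415],(800,600),interpolation=cv2.INTER_CUBIC))
cv2.imwrite('pics/sc.png',cv2.resize(s[120:285,200:360],None,fx=3.6,fy=3.6,interpolation=cv2.INTER_CUBIC))
cv2.imwrite('pics/tt.png',cv2.resize(t[190:300,370:530],(800,550),interpolation=cv2.INTER_CUBIC))
E
```

```text
(no output)
```

View pics/tc.png

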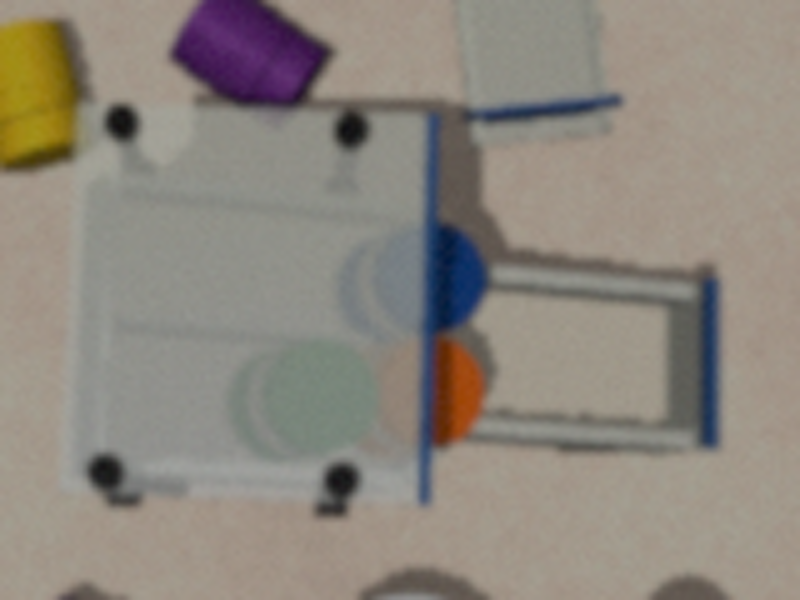

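View pics/sc.png

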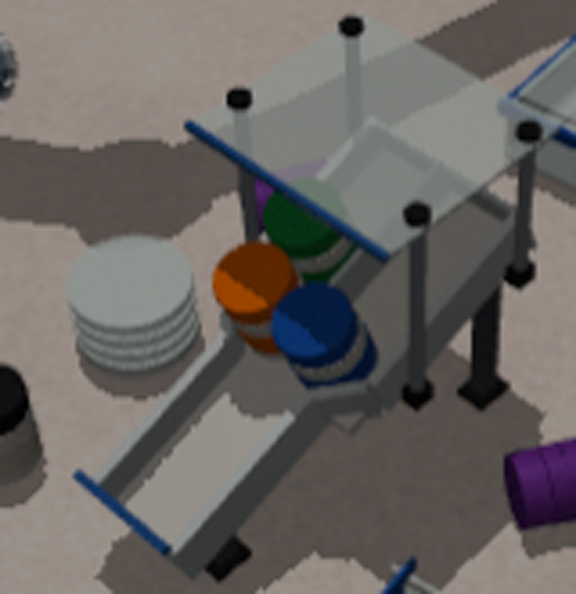

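View pics/tt.png

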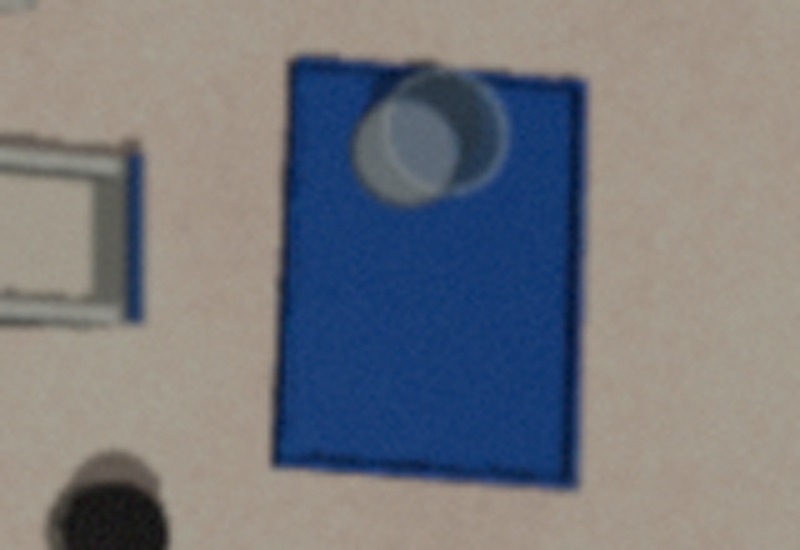

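```bash
python3 - <<'E'
from h import *
from scipy.optimize import least_squares
f=lambda u,v:(255+u/5,165+v/5)
g=lambda u,v:(200+u/3.6,120+v/3.6)
cov=[[.012,-.085,.247],[.012,.085,.247]]
stp=[bed(-.132,-.042,.04),bed(-.132,.042,.04)]
P=cov+[stp[0],stp[1]]
jar=[bed(.032,-.027,.07),bed(.032,.027,.07)]
top=[f(433,113),f(424,503),f(712,279),f(709,446),f(435,278),f(433,390)]
scn=[g(387,258),g(187,123),g(168,552),g(77,475),g(316,325),g(256,280)]
W=np.array(P+jar)
def r(p):
    X=rack(p)(W);return np.r_[(proj('top',X)-top).ravel(),(proj('scene',X)-scn).ravel()]
for idx in [slice(0,4),slice(0,6)]:
    def rr(p):
        X=rack(p)(W);a=proj('top',X)-top;b=proj('scene',X)-scn
        return np.r_[a[idx].ravel(),b[idx].ravel()]
    s=least_squares(rr,[.55,0,1.57]);print(s.x,np.degrees(s.x[2]));print(r(s.x).reshape(2,6,2).round(1))
np.save('rack.npy',s.x)
F=rack(s.x)
for n,q in dict(throat=bed(0,0),bay=bed(-.103,0),baylid=bed(-.103,0,.06),cover=[.012,0,.245],or_top_front=bed(.005,.027,.07),purplefar=bed(0,0)).items(): print(n,F(q).round(4))
h=lambda u,v:(370+u/5,190+v/5)
for n,p in dict(a=h(293,58),b=h(585,80),c=h(577,488),d=h(275,465)).items(): print(n,unp('top',*p,.022).round(4))
print('beaker top',unp('top',*h(446,130),.075))
E
```

```text
[ 0.54292626 -0.05614241  1.55628989] 89.16884258615592
[[[ 0.6 -0.4]
  [ 0.6 -0.4]
  [-1.  -0.5]
  [-0.5 -0.7]
  [-0.3 -1.3]
  [-0.4 -0.7]]

 [[-1.   0.3]
  [-0.7  0.6]
  [-0.3 -1.4]
  [ 0.6 -0.8]
  [-1.4 -2.9]
  [-1.3 -2.2]]]
[ 0.54365466 -0.05654859  1.55322099] 88.99300713946118
[[[ 0.9 -0.7]
  [ 0.7 -0.8]
  [-0.8 -0.6]
  [-0.4 -0.8]
  [-0.1 -1.6]
  [-0.2 -1. ]]

 [[-0.9  0.7]
  [-0.5  0.8]
  [-0.4 -1.2]
  [ 0.6 -0.7]
  [-1.3 -2.6]
  [-1.2 -2. ]]]
throat [[ 0.5437 -0.0565  0.085 ]]
bay [[ 0.542  -0.1533  0.0498]]
baylid [[ 0.5416 -0.1738  0.1062]]
cover [[ 0.5439 -0.0446  0.245 ]]
or_top_front [[ 0.5163 -0.0753  0.1525]]
purplefar [[ 0.5437 -0.0565  0.085 ]]
a [ 0.6437 -0.2921  0.022 ]
b [ 0.6347 -0.4513  0.022 ]
c [ 0.4174 -0.4378  0.022 ]
d [ 0.4279 -0.2778  0.022 ]
beaker top [ 0.59734319 -0.35712358  0.075     ]
```

```bash
python3 -m jog '[[0.0854,0.02,-0.05,0.05,8],[0.0854,0.04,-0.1,0.1,16],[0.0854,0.055,-0.15,0.1,19.3],[0.0854,0.073,-0.2,0.1,19.3],[0.0854,0.09,-0.245,0.1,19.3],[0.0854,0.107,-0.29,0.1,19.3],[0.0854,0.124,-0.335,0.1,19.3],[0.0854,0.141,-0.38,0.1,19.3],[0.0854,0.158,-0.425,0.1,19.3],[0.0854,0.175,-0.47,0.1,19.3]]'
```

```text
t: 1.15
tool_pos: [0.3896, 0.1674, 0.3481]
ee_rot: [0.009, 1.0, 0.0, 0.0]
force: [1.4, -0.5, -0.5]
grip_width: 0.0853
```

```bash
python3 -m jog '[[0.0854,0.017,-0.045,0,0],[0.0854,0.034,-0.09,0,0],[0.0854,0.051,-0.135,0,0],[0.0854,0.068,-0.18,0,0],[0.0854,0.085,-0.225,0,0],[0.0854,0.1,-0.27,0,0],[0.0854,0.1025,-0.31,0,0],[0.0854,0.1025,-0.31,-0.04,0],[0.0854,0.1025,-0.31,-0.08,0],[0.0854,0.1025,-0.31,-0.08,0]]'
python3 - <<'E'
from cell import env
import cv2
s=env.sense();print(s['tool_pos'],s['ee_rot'],s['q'])
for n in("scene","wrist"):cv2.imwrite(f"pics/{n}1.png",env.read_camera(n)[:,:,::-1])
E
```

```text
t: 2.15
tool_pos: [0.4869, -0.1395, 0.2627]
ee_rot: [0.01, 1.0, 0.0, -0.006]
force: [-0.7, 0.1, -0.9]
grip_width: 0.0853
[ 0.48693311 -0.1395298   0.26266392] [ 9.59468366e-03  9.99932877e-01  2.63161312e-04 -6.48956878e-03] [-0.56000297  0.11712289  0.81786157  1.94361782 -0.09140672  1.13206718
  1.84602301]
```

View pics/scene1.png

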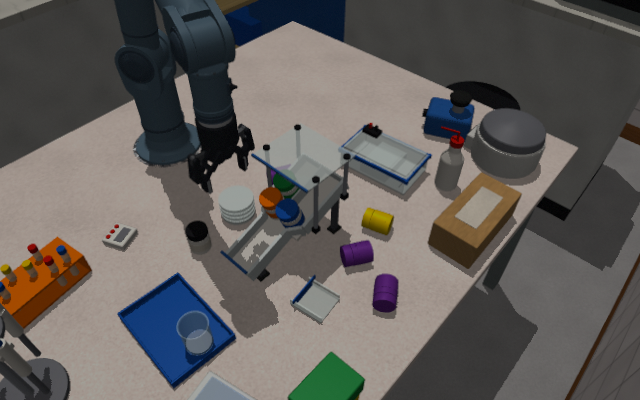

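View pics/wrist1.png

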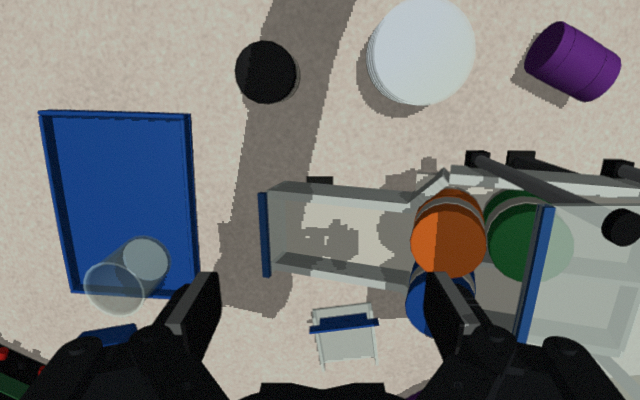

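```bash
python3 - <<'E'
import cv2,numpy as np
t=cv2.imread('pics/wrist1.png')[230:400,400:640]
t=np.clip((t.astype(float)/255)**.5*255,0,255).astype('uint8')
cv2.imwrite('pics/wc.png',cv2.resize(t,None,fx=3.3,fy=3.3,interpolation=cv2.INTER_CUBIC))
s=cv2.imread('pics/scene1.png')[100:230,160:300]
s=np.clip((s.astype(float)/255)**.6*255,0,255).astype('uint8')
cv2.imwrite('pics/sc1.png',cv2.resize(s,None,fx=4.4,fy=4.4,interpolation=cv2.INTER_CUBIC))
E
```

```text
(no output)
```

View pics/wc.png

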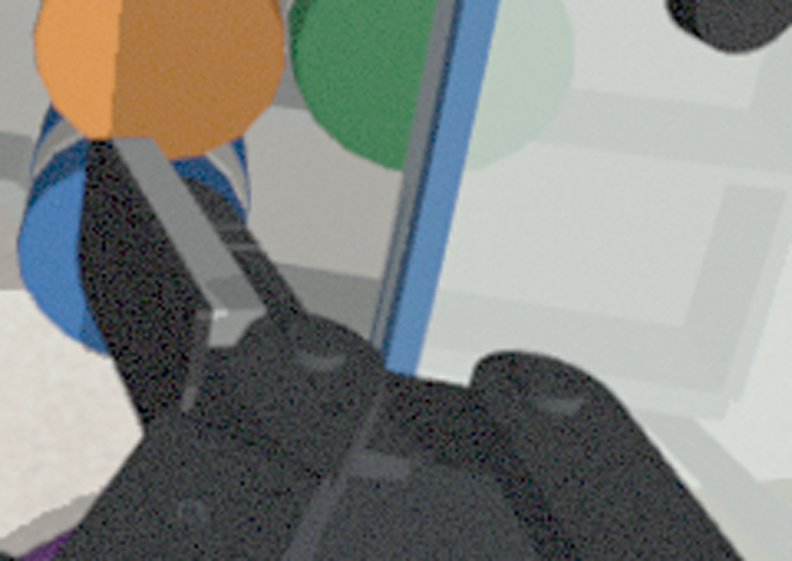

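View pics/sc1.png

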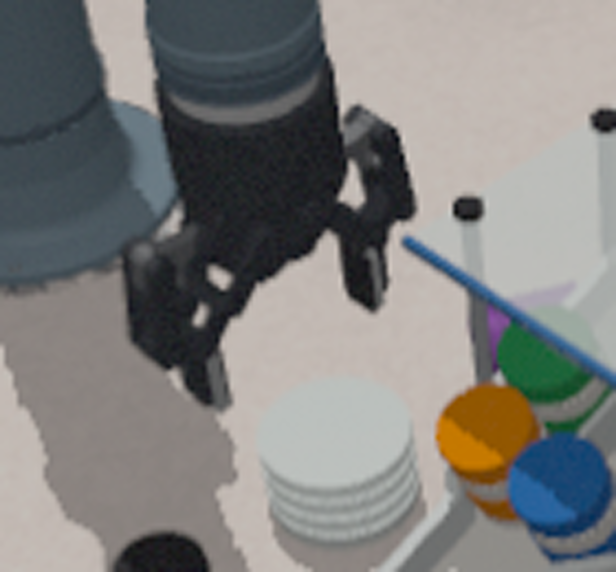

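```bash
python3 -m jog '[[0.0854,-0.005,0,-0.02,-5],[0.0854,-0.01,0,-0.05,-10],[0.0854,-0.01,0,-0.09,-10],[0.0854,-0.01,0,-0.12,-10],[0.0854,-0.01,0,-0.14,-10],[0.0854,-0.01,0,-0.14,-10],[0.0854,-0.01,0,-0.14,-10],[0.0854,-0.01,0,-0.14,-10]]'
cat > look.py <<'E'
import sys
from h import *
k=sys.argv[1]
s=env.sense();print(s['t'],s['tool_pos'].round(4),s['force'].round(1),s['ee_rot'].round(4))
i=env.read_camera('scene');j=env.read_camera('top')
def en(t):return np.clip((t.astype(float)/255)**.6*255,0,255).astype('uint8')[:,:,::-1]
a=cv2.resize(en(i[110:290,160:360]),None,fx=3,fy=3,interpolation=cv2.INTER_CUBIC)
cv2.imwrite(f'pics/s{k}.png',a)
cv2.imwrite(f'pics/t{k}.png',cv2.resize(en(j[165:315,255:455]),None,fx=4,fy=4,interpolation=cv2.INTER_CUBIC))
E
python3 look.py 2
```

```text
t: 3.05
tool_pos: [0.4844, -0.1406, 0.1307]
ee_rot: [0.096, 0.995, 0.0, 0.002]
force: [0.9, 0.1, 1.0]
grip_width: 0.0852
3.05 [ 0.4844 -0.1406  0.1307] [0.9 0.1 1. ] [9.570e-02 9.954e-01 2.000e-04 2.500e-03]
```

View pics/s2.png

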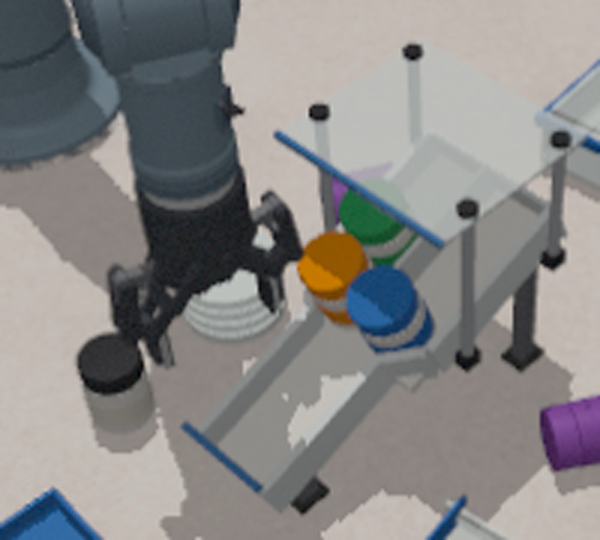

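View pics/t2.png

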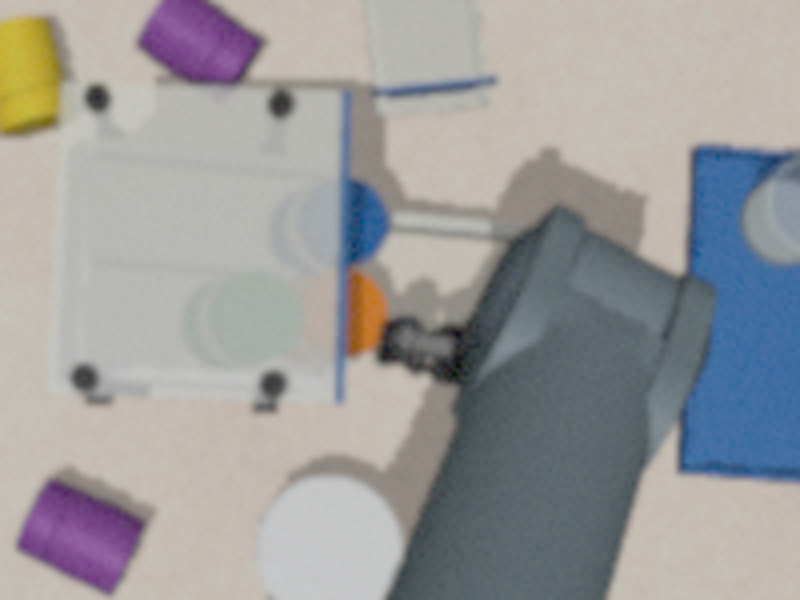

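```bash
python3 - <<'E'
from h import *
F=rack(np.load('rack.npy'));p=np.load('rack.npy')
def inv(w):
    c,s=np.cos(p[2]),np.sin(p[2]);d=w[:2]-p[:2];return np.array([c*d[0]+s*d[1],-s*d[0]+c*d[1]]).round(4)
print('tcp',inv(np.array([.4844,-.1406])))
for z in(.17,.19,.21,.23):print(z,inv(unp('top',255+380/4,165+338/4,z)))
print('lids front',inv(unp('top',255+387/4,165+315/4,.1525)),inv(unp('top',255+390/4,165+220/4,.1525)))
E
```

```text
tcp [-0.0851  0.0578]
0.17 [-0.0137  0.0446]
0.19 [-0.0121  0.0464]
0.21 [-0.0105  0.0483]
0.23 [-0.0089  0.0501]
lids front [-0.019   0.0294] [-0.0195 -0.027 ]
```

```bash
python3 -m jog '[[0.0854,0.007,0,-0.005,0],[0.0854,0.007,0.004,-0.005,0],[0.0854,0.007,0.008,-0.005,0],[0.0854,0.007,0.012,-0.005,0],[0.0854,0.007,0.016,-0.005,0],[0.0854,0.007,0.016,-0.005,0]]'
python3 look.py 3
```

```text
t: 3.75
tool_pos: [0.4889, -0.1246, 0.1235]
ee_rot: [0.096, 0.995, -0.0, 0.0]
force: [-1.1, -1.9, 1.0]
grip_width: 0.0856
3.75 [ 0.4889 -0.1246  0.1235] [-1.1 -1.9  1. ] [ 9.610e-02  9.954e-01 -2.000e-04  2.000e-04]
```

View pics/s3.png

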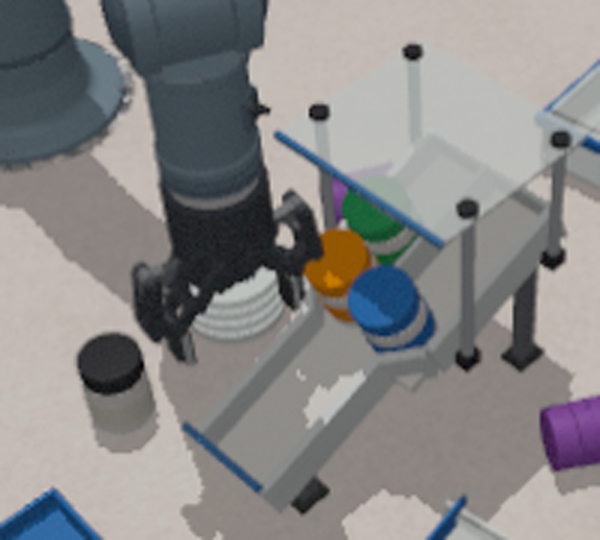

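View pics/t3.png

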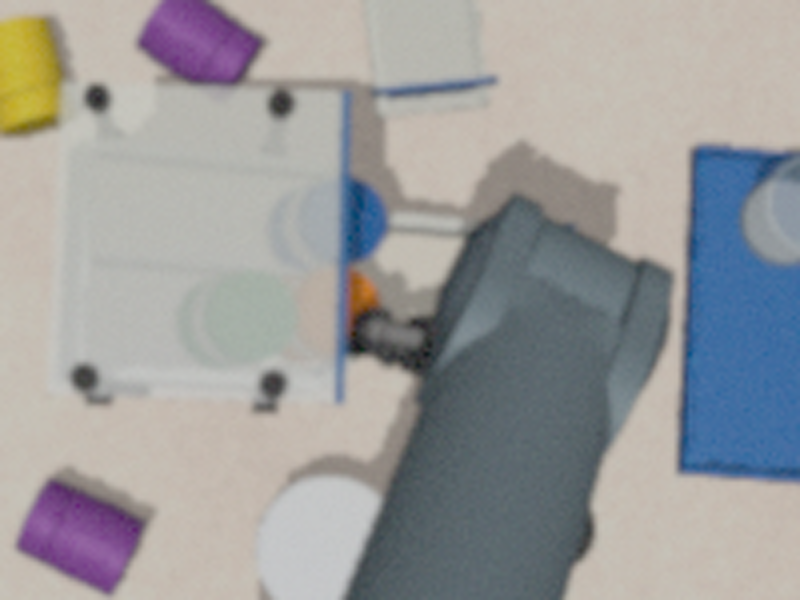

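```bash
python3 - <<'E'
from h import *
F=rack(np.load('rack.npy'))
for rx in(-.03,-.02,-.01,0,.005):
  for z in(.21,.23,.25): 
    q=proj('scene',F([rx,.045,z]))[0]; print(rx,z,((q-[160,110])*3).round())
E
python3 - <<'E'
import cv2
s=cv2.imread('pics/s3.png')[150:370,100:340]
cv2.imwrite('pics/s3c.png',cv2.resize(s,None,fx=2.5,fy=2.5,interpolation=cv2.INTER_CUBIC))
E
```

```text
-0.03 0.21 [272. 225.]
-0.03 0.23 [270. 206.]
-0.03 0.25 [267. 186.]
-0.02 0.21 [283. 218.]
-0.02 0.23 [280. 199.]
-0.02 0.25 [278. 179.]
-0.01 0.21 [293. 211.]
-0.01 0.23 [290. 192.]
-0.01 0.25 [288. 172.]
0 0.21 [303. 205.]
0 0.23 [301. 185.]
0 0.25 [298. 165.]
0.005 0.21 [308. 201.]
0.005 0.23 [306. 182.]
0.005 0.25 [303. 161.]
```

View pics/s3c.png

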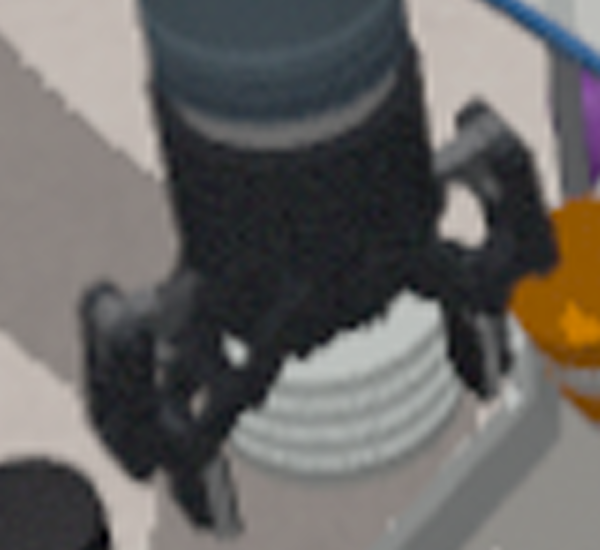

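```bash
python3 -m jog '[[0.0854,0,0.003,0.001,0],[0.0854,0,0.006,0.002,0],[0.0854,0,0.009,0.003,0],[0.0854,0,0.012,0.004,0],[0.0854,0,0.012,0.004,0]]'
python3 look.py 4
```

```text
t: 4.35
tool_pos: [0.4844, -0.1163, 0.1267]
ee_rot: [0.097, 0.995, -0.002, -0.004]
force: [-8.7, -8.7, 5.4]
grip_width: 0.0853
4.35 [ 0.4844 -0.1163  0.1267] [-8.7 -8.7  5.4] [ 0.0971  0.9953 -0.0021 -0.0038]
```

View pics/s4.png

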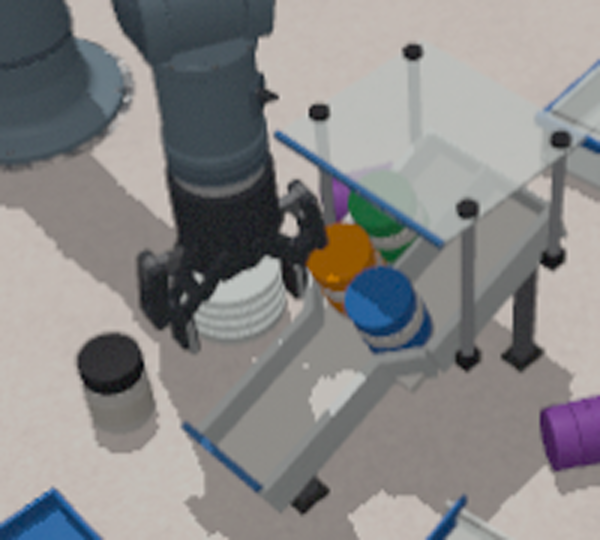

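View pics/t4.png

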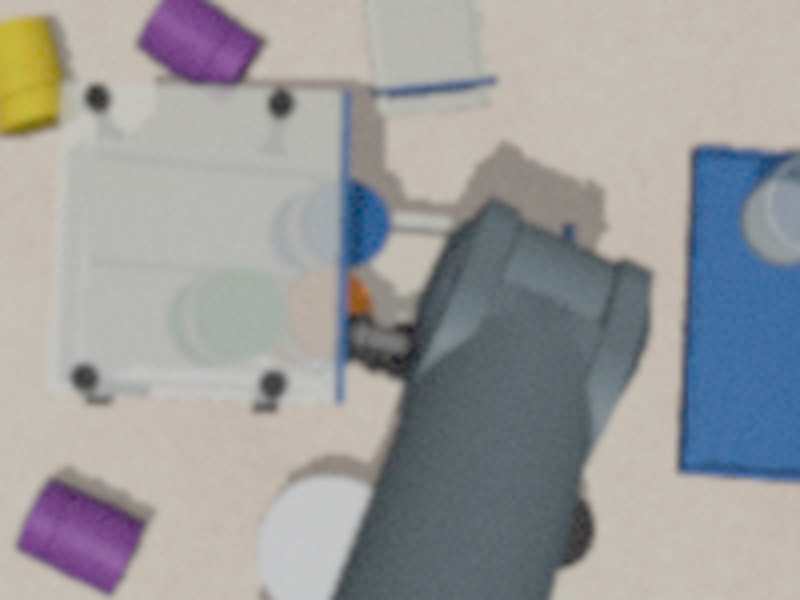

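```bash
python3 -m jog '[[0.0854,0,-0.02,-0.004,0],[0.0854,0.004,-0.022,-0.006,0],[0.0854,0.009,-0.022,-0.006,4],[0.0854,0.009,-0.018,-0.005,4],[0.0854,0.009,-0.014,-0.004,4],[0.0854,0.009,-0.010,-0.002,4],[0.0854,0.009,-0.005,-0.001,4],[0.0854,0.009,0,0.0,4],[0.0854,0.009,0.004,0.001,4],[0.0854,0.009,0.004,0.001,4]]'
python3 look.py 5
```

```text
t: 5.45
tool_pos: [0.4937, -0.1124, 0.1282]
ee_rot: [0.062, 0.998, -0.002, -0.003]
force: [-8.2, -9.7, 5.0]
grip_width: 0.0853
5.45 [ 0.4937 -0.1124  0.1282] [-8.2 -9.7  5. ] [ 0.0624  0.998  -0.0021 -0.0034]
```

View pics/s5.png

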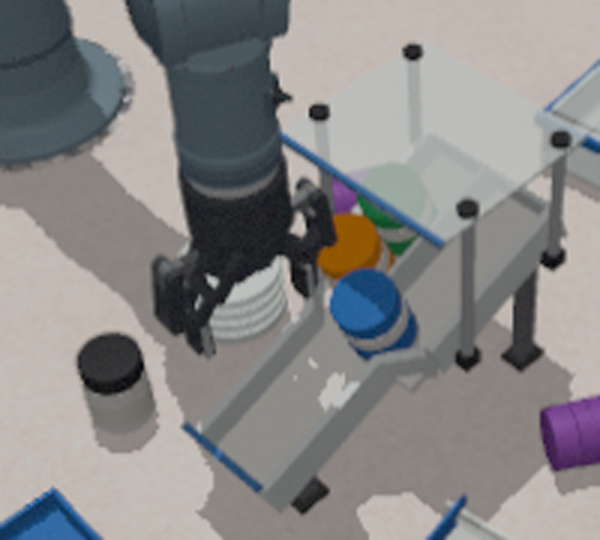

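View pics/t5.png

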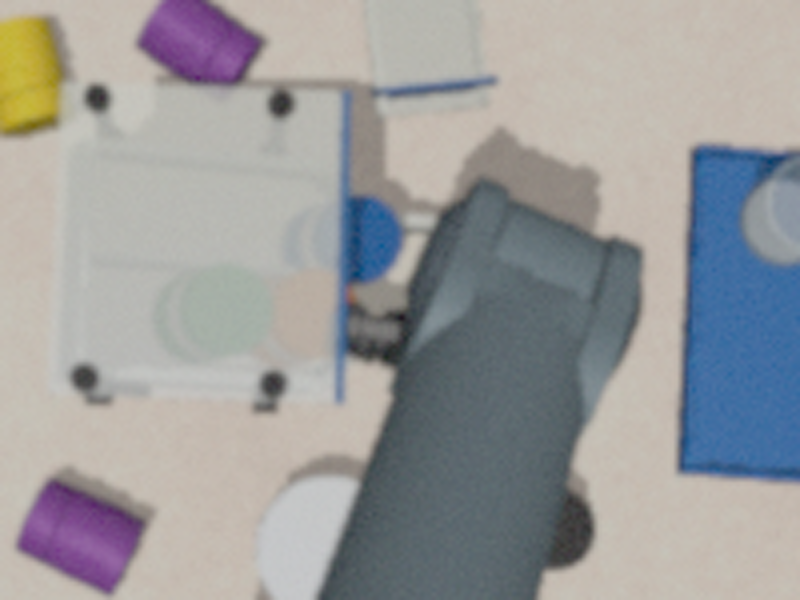

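```bash
python3 -m jog '[[0.0854,0,0.004,0.001,0],[0.0854,0,0.008,0.002,0],[0.0854,0,0.012,0.003,0],[0.0854,0,0.012,0.003,0]]'
python3 look.py 6
```

```text
t: 5.95
tool_pos: [0.4925, -0.1023, 0.1313]
ee_rot: [0.063, 0.998, -0.003, -0.005]
force: [-10.0, -12.6, 8.9]
grip_width: 0.0855
5.95 [ 0.4925 -0.1023  0.1313] [-10.  -12.6   8.9] [ 0.063   0.998  -0.0029 -0.0045]
```

View pics/s6.png

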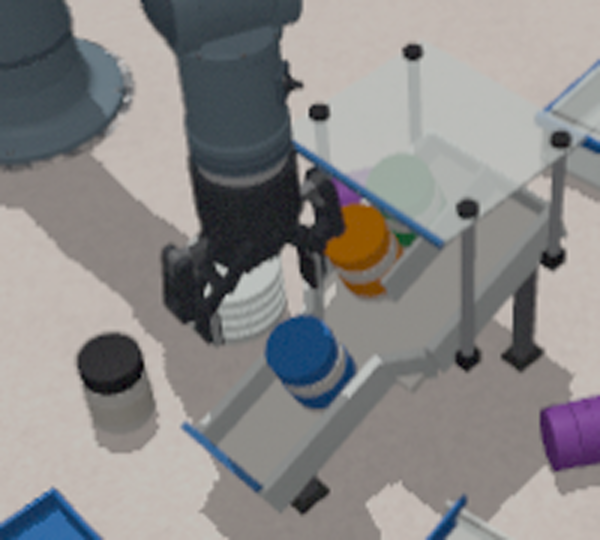

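View pics/t6.png

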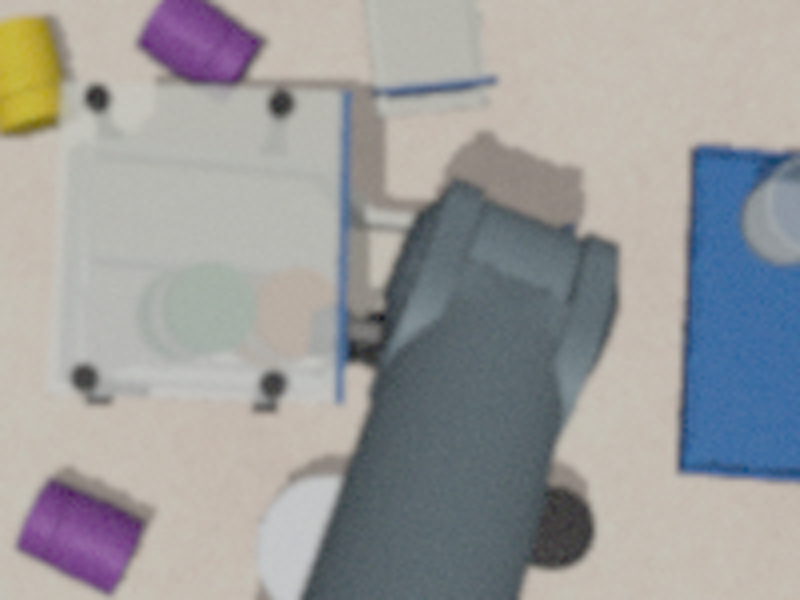

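Blue (crop 305,350) has come free and is running down the pick lane; orange is held back at the divider. Hold still while it lands.

```bash
python3 -m jog '[[0.0854,0,0,0,0],[0.0854,0,0,0,0],[0.0854,0,0,0,0],[0.0854,0,0,0,0],[0.0854,0,0,0,0],[0.0854,0,0,0,0],[0.0854,0,0,0,0],[0.0854,0,0,0,0]]'
python3 look.py 7
```

```text
t: 6.85
tool_pos: [0.4925, -0.1023, 0.1312]
ee_rot: [0.063, 0.998, -0.003, -0.005]
force: [-10.2, -11.8, 9.9]
grip_width: 0.0854
6.85 [ 0.4925 -0.1023  0.1312] [-10.2 -11.8   9.9] [ 0.0632  0.998  -0.0028 -0.0045]
```

View pics/s7.png

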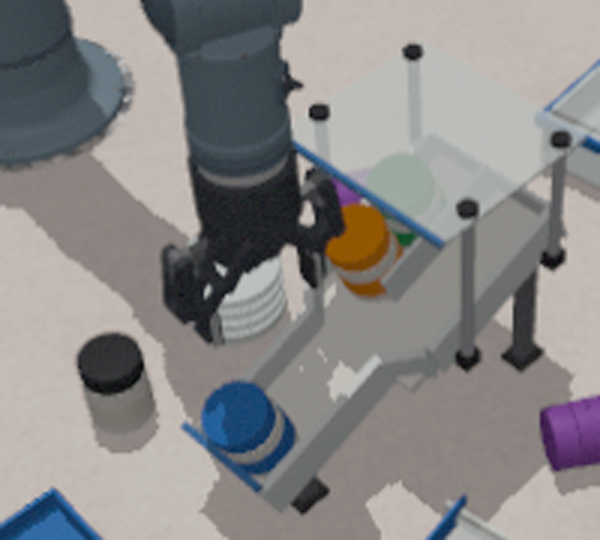

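```bash
python3 -m jog '[[0.0854,-0.002,-0.01,-0.003,0],[0.0854,-0.006,-0.025,-0.004,0],[0.0854,-0.012,-0.05,-0.002,0],[0.0854,-0.02,-0.075,0.02,0],[0.0854,-0.02,-0.08,0.065,0],[0.0854,-0.02,-0.08,0.11,8],[0.0854,-0.02,-0.08,0.155,16],[0.0854,-0.02,-0.08,0.155,24],[0.0854,-0.02,-0.08,0.155,32],[0.0854,-0.02,-0.08,0.155,40]]'
python3 look.py 8
```

```text
t: 7.95
tool_pos: [0.4785, -0.1747, 0.2868]
ee_rot: [-0.287, 0.958, 0.001, 0.001]
force: [-0.6, -0.8, -0.2]
grip_width: 0.0852
7.95 [ 0.4785 -0.1747  0.2868] [-0.6 -0.8 -0.2] [-2.872e-01  9.579e-01  7.000e-04  1.100e-03]
```

View pics/s8.png

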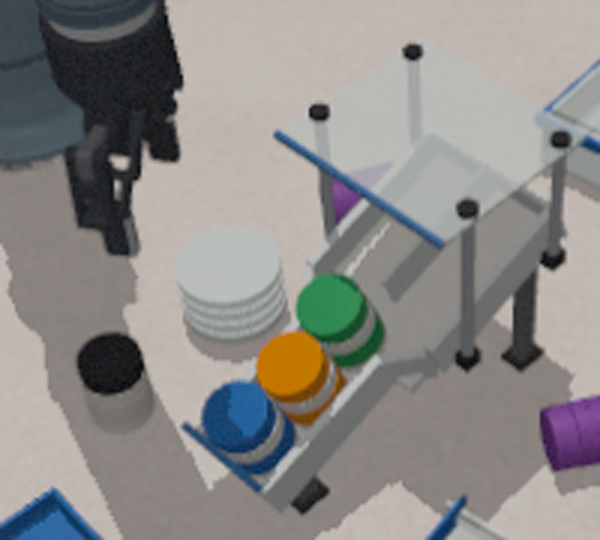

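View pics/t8.png

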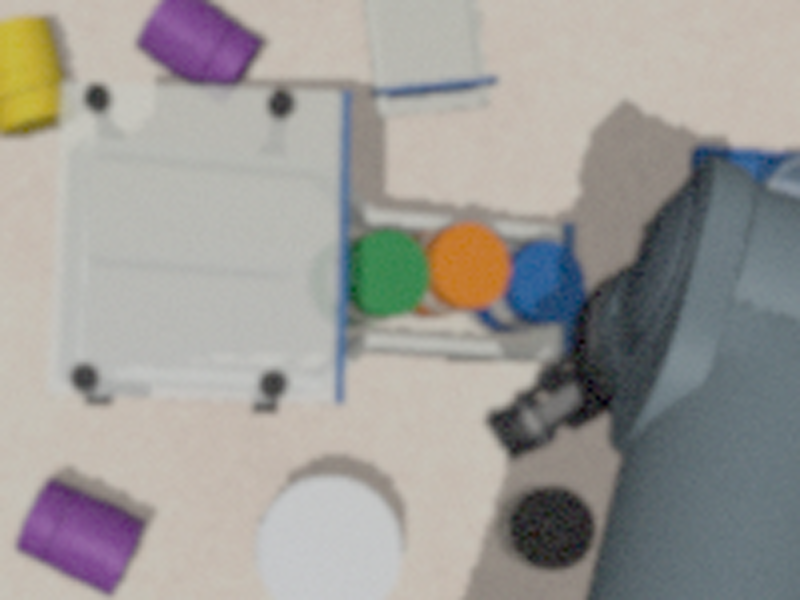

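```bash
python3 - <<'E'
from h import *
p=np.load('rack.npy');F=rack(p);print(env.sense()['q'].round(3),env.sense()['tool_pos'])
L=bed(-.103,0,.07);print(F(L))
print('top meas',unp('top',255+545/4,165+282/4,L[2]),'scene',unp('scene',160+240/3,110+413/3,L[2]))
print('grasp',F(bed(-.103,0,.058)))
E
```

```text
[-0.471  0.08   0.788  1.917 -0.064  1.168  2.488] [ 0.47817732 -0.17484445  0.28631516]
[[ 0.5415329  -0.17725969  0.11555041]]
top meas [ 0.53947731 -0.17454132  0.11555041] scene [ 0.54738272 -0.1756413   0.11555041]
grasp [[ 0.54160503 -0.17315608  0.1042741 ]]
```

```bash
python3 -m jog '[[0.0854,0,0,0,-8.5],[0.0854,0,0,0,-17],[0.0854,0,0,0,-25.5],[0.0854,0.01,0,0,-34],[0.0854,0.02,0,0,-42.5],[0.0854,0.03,0,0,-51],[0.0854,0.04,0,0,-59.5],[0.0854,0.05,0,0,-68],[0.0854,0.06,0,0,-76.5],[0.0854,0.064,0.003,0,-85]]'
python3 -m jog '[[0.0854,0,0,0,-8.5],[0.0854,0,0,0,-17],[0.0854,0,0,0,-25.5],[0.0854,0,0,0,-34],[0.0854,0,0,0,-39.4],[0.0854,0,0,0,-39.4],[0.0854,0,0,0,-39.4]]'
python3 - <<'E'
from h import *
s=env.sense();print(s['t'],s['tool_pos'],s['ee_rot'],s['q'].round(3))
cv2.imwrite('pics/w9.png',env.read_camera('wrist')[:,:,::-1])
E
```

```text
t: 9.05
tool_pos: [0.5429, -0.1723, 0.286]
ee_rot: [0.443, 0.897, 0.0, 0.0]
force: [0.9, -0.3, 0.3]
grip_width: 0.0853
t: 9.75
tool_pos: [0.542, -0.1726, 0.286]
ee_rot: [0.715, 0.699, 0.0, -0.0]
force: [-0.1, -0.2, 0.2]
grip_width: 0.0852
9.75 [ 0.54204903 -0.17256005  0.28598484] [ 7.15440302e-01  6.98673817e-01  2.24494127e-05 -2.67465374e-04] [-0.649  0.322  1.073  1.791 -0.302  1.209  0.488]
```

View pics/w9.png

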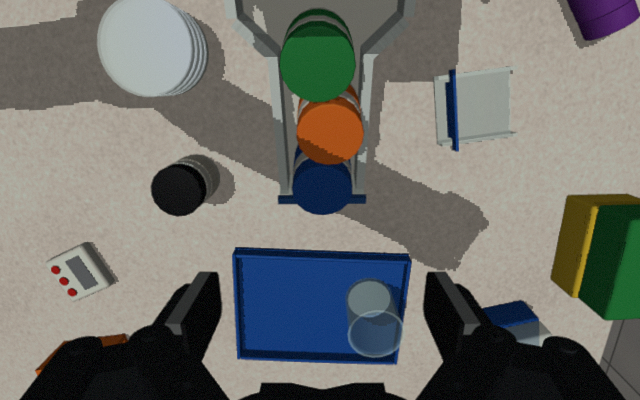

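```bash
python3 -m jog '[[0.0854,0,0,-0.045,0],[0.0854,0,0,-0.09,0],[0.0854,0,0,-0.13,0],[0.0854,0,0,-0.155,0],[0.0854,0,0,-0.17,0],[0.0854,0,0,-0.18,0],[0.0854,0,0,-0.183,0],[0.0854,0,0,-0.183,0]]'
python3 look.py 10
```

```text
t: 10.6
tool_pos: [0.5427, -0.1736, 0.104]
ee_rot: [0.716, 0.698, 0.0, 0.001]
force: [-0.2, 0.4, 1.2]
grip_width: 0.0854
10.6 [ 0.5427 -0.1736  0.104 ] [-0.2  0.4  1.2] [7.158e-01 6.983e-01 5.000e-04 6.000e-04]
```

View pics/s10.png

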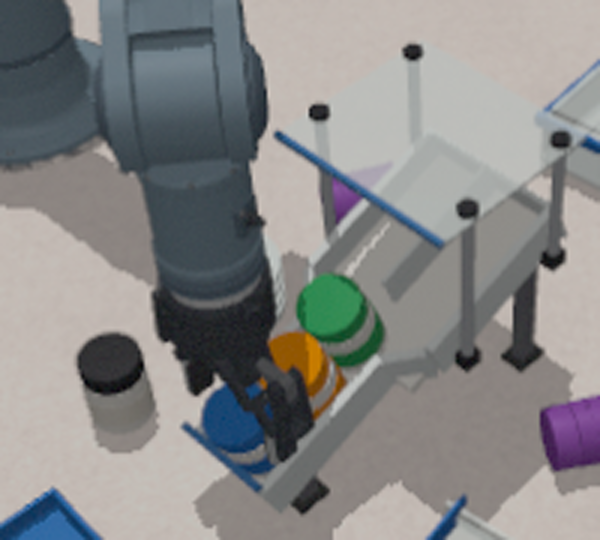

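Fingers straddle the blue lid (crop 240,415). Close.

```bash
python3 -m jog '[[0.06,0,0,0,0],[0.05,0,0,0,0],[0.048,0,0,0,0],[0.045,0,0,0,0],[0.045,0,0,0,0],[0.045,0,0,0,0],[0.045,0,0,0,0],[0.045,0,0,0,0]]' 30
python3 look.py 11
```

```text
t: 11.5
tool_pos: [0.5424, -0.1735, 0.1042]
ee_rot: [0.716, 0.698, 0.001, 0.0]
force: [-1.3, 0.7, 6.1]
grip_width: 0.0519
11.5 [ 0.5424 -0.1735  0.1042] [-1.3  0.7  6.1] [7.158e-01 6.983e-01 5.000e-04 1.000e-04]
```

View pics/s11.png

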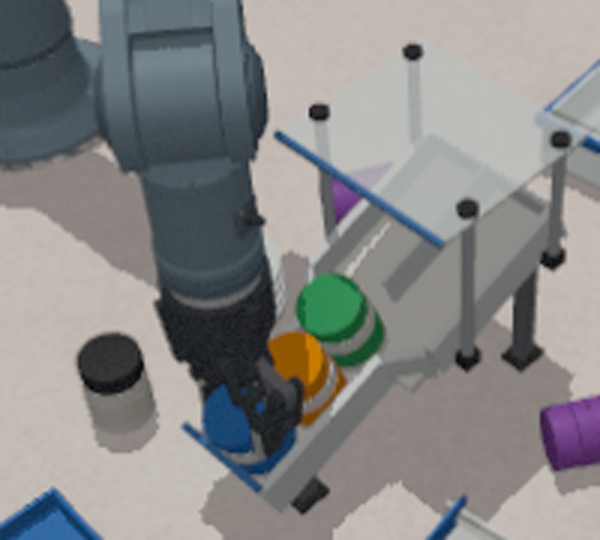

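```bash
python3 -m jog '[[0.045,0,-0.004,0.012,0],[0.045,0,-0.008,0.024,0],[0.045,0,-0.013,0.037,0],[0.045,0,-0.018,0.05,0],[0.045,0,-0.023,0.063,0],[0.045,0,-0.028,0.077,0],[0.045,0,-0.033,0.09,0],[0.045,0,-0.04,0.11,0],[0.045,0,-0.04,0.12,0],[0.045,0,-0.04,0.12,0]]'
python3 look.py 12
```

```text
t: 12.6
tool_pos: [0.5431, -0.2142, 0.2254]
ee_rot: [0.716, 0.698, 0.001, 0.002]
force: [-0.5, 0.2, -1.7]
grip_width: 0.0525
12.6 [ 0.5431 -0.2142  0.2254] [-0.5  0.2 -1.7] [0.716  0.6981 0.0012 0.0016]
```

View pics/s12.png

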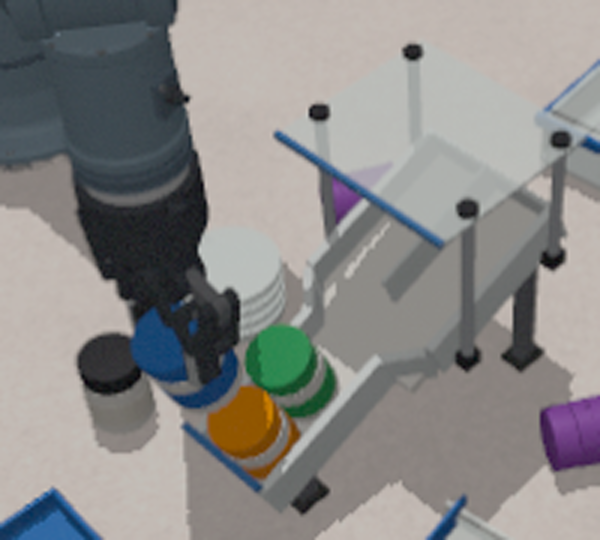

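```bash
python3 -m jog '[[0.045,-0.012,-0.035,0,0],[0.045,-0.024,-0.07,0,0],[0.045,-0.036,-0.105,0,0],[0.045,-0.048,-0.135,0,0],[0.045,-0.06,-0.16,0,0],[0.045,-0.06,-0.17,-0.01,0],[0.045,-0.06,-0.17,-0.04,0],[0.045,-0.06,-0.17,-0.07,0],[0.045,-0.06,-0.17,-0.1,0],[0.045,-0.06,-0.17,-0.12,0]]'
python3 - <<'E'
from h import *
s=env.sense();print(s['t'],s['tool_pos'],s['grip_width'],s['force'])
i=env.read_camera('scene')[220:400,80:280,::-1];cv2.imwrite('pics/p13.png',cv2.resize(i,None,fx=3,fy=3,interpolation=cv2.INTER_CUBIC))
E
```

```text
t: 13.7
tool_pos: [0.4805, -0.3809, 0.0992]
ee_rot: [0.716, 0.699, -0.0, -0.003]
force: [-0.6, -0.5, -1.2]
grip_width: 0.0521
13.7 [ 0.48053473 -0.38091598  0.09921423] 0.052141891605495684 [-0.60070216 -0.45218982 -1.23176694]
```

View pics/p13.png

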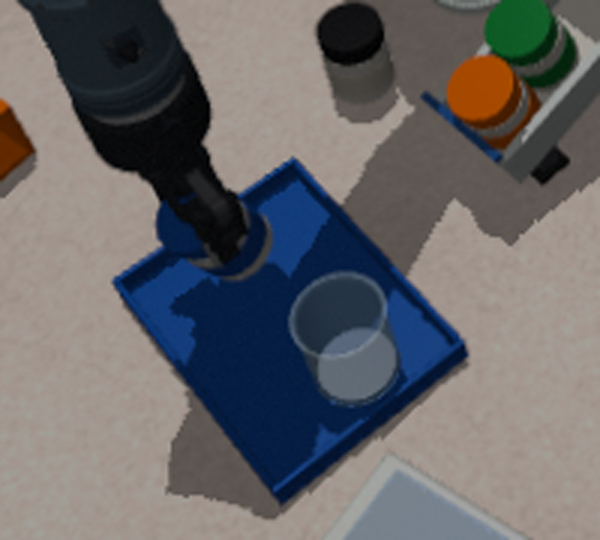

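```bash
python3 -m jog '[[0.045,0,0,-0.006,0],[0.045,0,0,-0.012,0],[0.045,0,0,-0.017,0],[0.045,0,0,-0.021,0],[0.045,0,0,-0.024,0],[0.045,0,0,-0.026,0],[0.045,0,0,-0.026,0]]'; python3 -m jog '[[0.045,0,0,-0.001,0],[0.045,0,0,-0.002,0],[0.045,0,0,-0.003,0],[0.045,0,0,-0.003,0]]' 20;python3 -m jog '[[0.045,0,0,-0.001,0],[0.045,0,0,-0.002,0],[0.045,0,0,-0.003,0],[0.045,0,0,-0.003,0]]'
```

```text
t: 14.45
tool_pos: [0.4819, -0.3833, 0.0772]
ee_rot: [0.716, 0.698, 0.0, -0.0]
force: [0.3, -0.1, -0.8]
grip_width: 0.0518
t: 14.85
tool_pos: [0.4819, -0.3833, 0.0741]
ee_rot: [0.716, 0.698, -0.0, -0.0]
force: [0.4, -1.0, -2.0]
grip_width: 0.0521
t: 15.25
tool_pos: [0.4818, -0.3832, 0.071]
ee_rot: [0.716, 0.698, -0.0, -0.0]
force: [0.5, 0.7, -1.0]
grip_width: 0.0524
```

```bash
python3 -m jog '[[0.045,0,0,-0.001,0],[0.045,0,0,-0.002,0],[0.045,0,0,-0.003,0],[0.045,0,0,-0.003,0]]';python3 -m jog '[[0.045,0,0,-0.001,0],[0.045,0,0,-0.002,0],[0.045,0,0,-0.003,0],[0.045,0,0,-0.003,0]]'
python3 - <<'E'
from h import *
i=env.read_camera('scene')[220:340,80:240,::-1];cv2.imwrite('pics/p14.png',cv2.resize(i,None,fx=4,fy=4,interpolation=cv2.INTER_CUBIC))
i=env.read_camera('wrist')[:,:,::-1];cv2.imwrite('pics/w14.png',i)
E
```

```text
t: 15.65
tool_pos: [0.482, -0.3835, 0.0684]
ee_rot: [0.716, 0.698, 0.0, -0.0]
force: [-0.2, 0.9, -0.1]
grip_width: 0.0524
t: 16.05
tool_pos: [0.482, -0.384, 0.0679]
ee_rot: [0.716, 0.698, 0.001, -0.0]
force: [-3.4, 3.4, 13.8]
grip_width: 0.0524
```

View pics/p14.png

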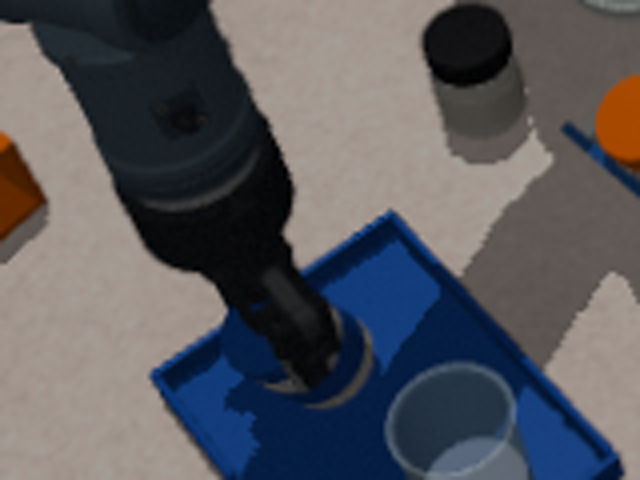

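View pics/w14.png

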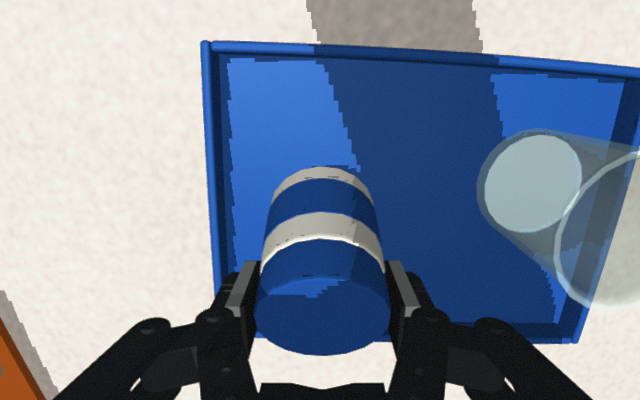

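```bash
python3 -m jog '[[0.045,0,0.003,0,0],[0.045,0,0.006,0,0],[0.045,0,0.01,-0.001,0],[0.045,0,0.014,-0.002,0],[0.045,0,0.018,-0.003,0],[0.045,0,0.022,-0.004,0],[0.045,0,0.022,-0.004,0]]'
python3 - <<'E'
from h import *
i=env.read_camera('wrist')[:,:,::-1];cv2.imwrite('pics/w15.png',i)
E
```

```text
t: 16.85
tool_pos: [0.4826, -0.3623, 0.0621]
ee_rot: [0.716, 0.698, -0.0, 0.001]
force: [0.2, -1.2, 4.9]
grip_width: 0.0525
```

View pics/w15.png

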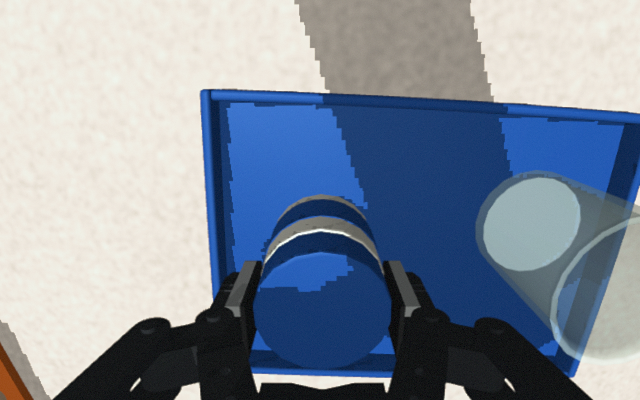

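```bash
python3 -m jog '[[0.045,0,0.002,-0.001,0],[0.045,0,0.002,-0.001,0],[0.053,0,0.002,-0.001,0],[0.056,0,0.002,-0.001,0],[0.06,0,0.002,-0.001,0],[0.066,0,0.002,-0.001,0],[0.068,0,0.002,-0.001,0],[0.068,0,0.002,0.003,0],[0.068,0,0.002,0.006,0]]'
python3 - <<'E'
from h import *
i=env.read_camera('wrist')[:,:,::-1];cv2.imwrite('pics/w16.png',i)
E
```

```text
t: 17.8
tool_pos: [0.4819, -0.3592, 0.0673]
ee_rot: [0.716, 0.698, -0.0, -0.0]
force: [-0.3, 0.1, -0.4]
grip_width: 0.0678
```

View pics/w16.png

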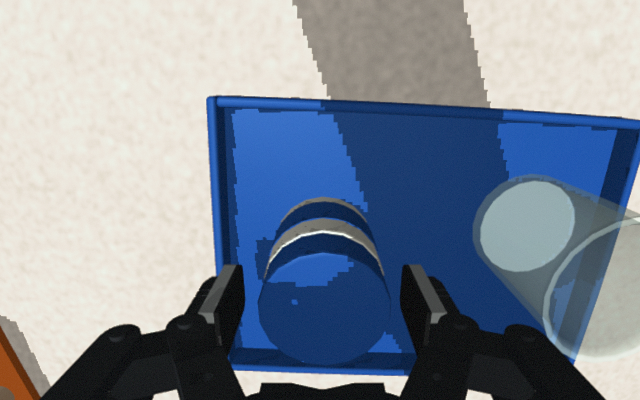

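Released, both sides clear (fingers at cols ~240 and ~405, lid 258–390). Go up.

```bash
python3 -m jog '[[0.068,0,0,0.02,0],[0.068,0,0,0.05,0],[0.068,0,0,0.09,0],[0.068,0,0,0.13,0],[0.068,0,0,0.17,0],[0.068,-0.03,0,0.2,0],[0.068,-0.06,0,0.2,0],[0.068,-0.08,0,0.2,0],[0.068,-0.08,0,0.2,0],[0.068,-0.08,0,0.2,0]]'
python3 - <<'E'
from h import *
cv2.imwrite('pics/s17.png',cv2.resize(env.read_camera('scene')[130:390,80:400,::-1],None,fx=2.4,fy=2.3,interpolation=cv2.INTER_CUBIC))
cv2.imwrite('pics/t17.png',cv2.resize(env.read_camera('top')[165:315,325:525,::-1],None,fx=4,fy=4,interpolation=cv2.INTER_CUBIC))
E
```

```text
t: 18.85
tool_pos: [0.4023, -0.3592, 0.2675]
ee_rot: [0.716, 0.698, 0.001, 0.0]
force: [1.2, -0.2, 0.5]
grip_width: 0.0679
```

View pics/s17.png

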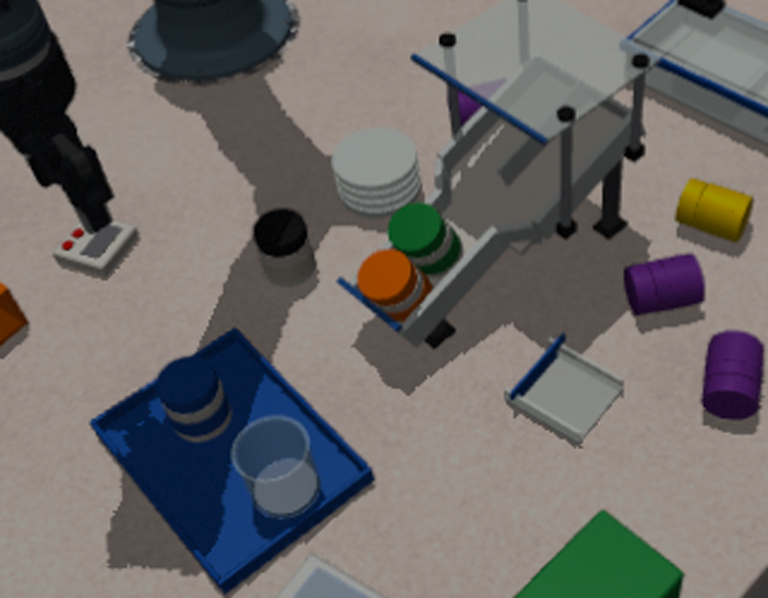

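View pics/t17.png

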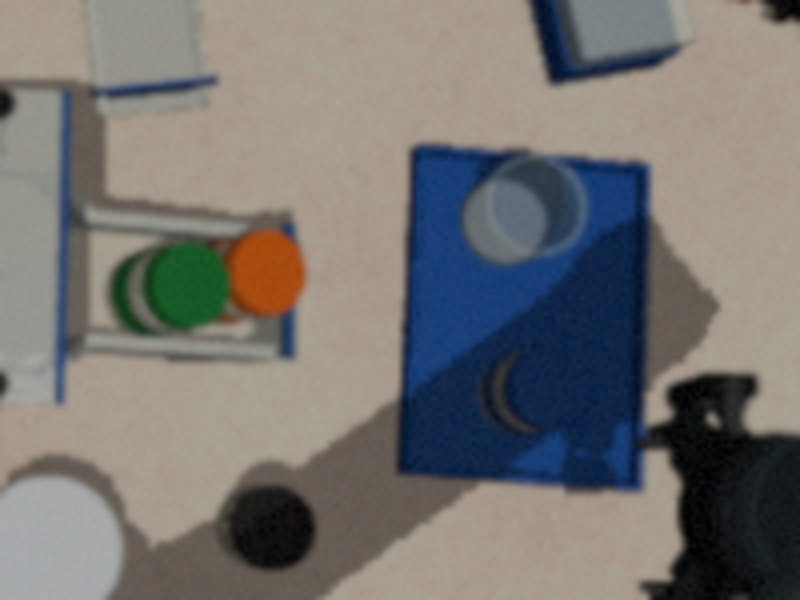

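```bash
python3 - <<'E'
from h import *
p=np.load('rack.npy');F=rack(p)
f=lambda u,v:(325+u/4,165+v/4)
for n,uv,s in(('orange',(266,272),-.103),('green',(188,285),-.0495)):
    L=bed(s,0,.07);w=unp('top',*f(*uv),L[2]);print(n,(w-F(L)[0])*1000)
i=cv2.imread('pics/s17.png')[300:598,80:400]
i=np.clip((i/255.)**.5*255,0,255).astype('uint8')
# predicted upright jar outline
for c in [(.482,-.359),(.482,-.365)]:
  for z,r,col in((.075,.0265,(0,255,255)),(.005,.027,(0,255,0))):
    a=np.linspace(0,6.28,40);q=proj('scene',np.c_[c[0]+r*np.cos(a),c[1]+r*np.sin(a),0*a+z])
    q=(q-[80,130])*[2.4,2.3]-[80,300]
    if c[1]==-.359: cv2.polylines(i,[q.astype(int)],True,col,1)
cv2.imwrite('pics/b18.png',cv2.resize(i,None,fx=2,fy=2))
E
```

```text
orange [ 4.08783403e+00  2.04407133e+00 -4.16333634e-14]
green [-7.73685489e+00  1.90576965e+00  5.55111512e-14]
```

View pics/b18.png

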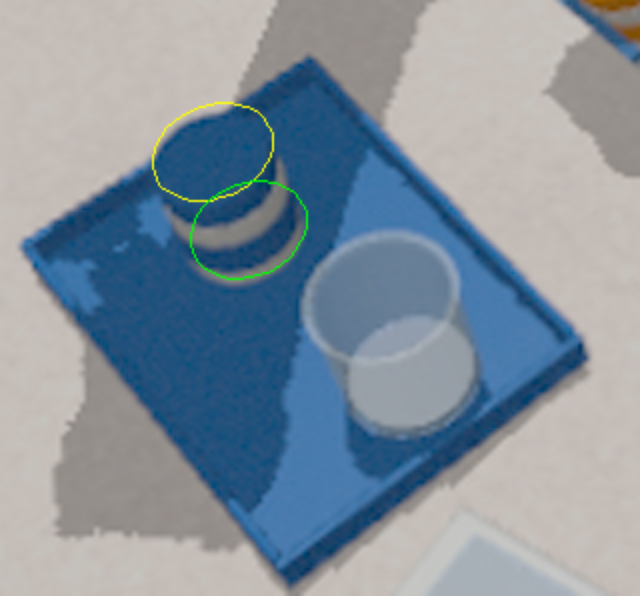

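```bash
python3 - <<'E'
from cell import env
s=env.sense();print(s['t'],s['force'])
print(env.close_job())
E
```

```text
18.95 [-0.09562708 -0.04605156  0.35066672]
the job is handed in; nothing more can be done
None
```

I finished the job and handed it in at about 19 s of the 61 s. The blue jar is standing in the spill tray, and the orange and green jars are in single file at the front stop. The interface gives no verdict, so the results below come from my own camera and force readings.

- **Freeing the jam:** The moves can't lean the tool. I kept the gripper upright and open, and used the back of its uphill finger with the knuckles under the cover. The first push met sideways force and moved orange only a few mm, so I backed off, shifted inward and pushed again. I held orange back until blue stood at the stop, then withdrew, and orange and green followed.
- **Placing blue:** I gripped it by the lid and lifted it square to the bed. I lowered it edge-first onto the tray floor, pivoted it upright in the pads and released it.

**Last checks:**
- Blue matches the outline of an upright jar on the tray floor, apart from an even shift of a few pixels.
- Orange is about 5 mm from the bay point (15 mm allowed). Green is about 8 mm from the second place (18 mm allowed).
- The beaker, spare jar, Petri stack and casting tray look unmoved; I checked these by eye only.
- The gripper is clear, with no contact force. The highest force I read was about 18 N during the push and 14 N while setting blue down.

None of these checks failed. My rack position is good to only about 2 mm, and jar edges predicted from it missed the pictures by up to 3 pixels.

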